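Stop the rig, then grease the bearing and keep the gun pressed on

TASK

Put the bearing rig into greasing mode on the grey control box: press the red key fully and let it come back up, then the blue key likewise, leaving the green key alone. Then take the grease gun out of its black holder and push it squarely over the tilted brass nipple on the green bearing block until it snaps on, and keep pushing so that its sprung nose stays pushed in at least half way; finish while still holding it there, pushed against its spring, without letting go. Leave the aluminium cooler, the tub of screws and the tape roll where they are.

Things in the scene. Friction and masses are not known exactly. Their poses are not given: they have to be found in the camera images.
- control_box: fixed grey box with dark top plate, 86 x 190 x 40 mm high, carrying three round keys in a row along its long side (its own y), 58 mm apart, the middle one at its centre; which colour sits where changes. Origin: centre of the underside; z up
- key_red_top (a point): centre of the top face of the red key: 28 mm diameter, 58 mm above the bench when up, moves straight down
- key_blue_top (a point): centre of the top face of the blue key, same size and height
- key_green_top (a point): centre of the top face of the green key (leave alone), same size and height
- key_red (a joint): red key travel: 0 up, 0.006 m fully down; spring 1.5 N at first, 5 N fully down; springs back when released
- key_blue (a joint): blue key travel: same as the red key
- key_green (a joint): green key travel: same as the red key
- bearing: fixed green pillow-block bearing, foot 72 x 150 x 14 mm, round housing of 76 mm diameter with its axis along its own y, 48 mm up, with a steel shaft stub of 25 mm diameter and 150 mm length along that axis. Origin: centre of the underside
- nipple: brass button-head nipple on the bearing's round housing, leaning 28 degrees from vertical to the bearing's own -x (robot's side). Origin on its axis; z along the axis, outwards. Steel seat disc, 32 mm diameter, up to z = 6 mm; neck 12 mm diameter, z 6 to 14; head 18 mm greatest diameter, z 17 to 19, tapering to 8 mm at the flat tip, z = 26 mm
- holder: fixed black block 72 x 72 x 50 mm high with an upright through square hole of 39 mm in which the gun stands nose down, the gun's collar resting on its top. Origin: centre of the underside
- gun: push-type grease gun, 0.32 kg, upright in the holder. Origin: centre of the underside of its steel collar; z along the gun, away from the nose. Collar 46 mm diameter, z 0 to 8 mm; round barrel (the grip) 34 mm diameter, z 8 to 74, orange end; sprung nose 32 mm diameter, down to z = -42. Grip with 30 N or more, fingertips just above the collar (they may bear on it)
- gun_mouth (a point): centre of the nose's open end, axes as the gun's. Bore 21 mm diameter, 24 mm deep; four sprung balls 6.5 mm inside leave 13 mm between them, ride over the nipple's head (about 10 N, nose half in) and snap in behind it. Snapped on, the mouth sits on the seat disc, at the nipple's z = 6 mm; before the snap it stays at 15 mm or more
- gun_nose (a joint): how far the sprung nose is pushed into the gun: 0 out, 0.014 m fully in; spring 4 N at first, 14 N fully in. Rises while the balls ride up, falls back at the snap, rises again as the gun is pushed on
- cooler: finned aluminium heatsink block, 90 x 66 x 34 mm, a bystander. Origin: centre of the underside
- tub_screws: red open tub of screws, 71 x 105 x 41 mm, a bystander. Origin: centre of the underside
- tape_roll: black roll of tape lying flat, 62 x 60 x 19 mm, a bystander. Origin: centre of the underside
Not all that is in view belongs to the job. Of the things that look like the gun, the smallest one is meant.

How it is judged:
By the outcome, as a careful person would: the job done as asked, in the order asked, and still so for the second after the job is handed in, while the arm keeps its last pose, push and grip.
It also fails if it takes over 58 s, if anything falls off the work surface, if the arm or the gripper's body presses on something with over 40 N, if the wrist force passes 120 N, or if a joint passes its speed limit or range.

ROBOT

A 6-joint arm with a two-finger parallel gripper is mounted at the origin on the work surface; the furniture and walls round the work are solid. World frame = base frame: x ahead of the robot, y to its left, z up, the work surface at z = 0. Lengths are in m, angles in rad, forces in N, time in s.
With the tool pointing down it reaches from about 0.25 to 0.725 m from the base axis. Payload 4 kg.
Tool frame: the origin (TCP) lies midway between the tips of the shut fingers; the grasp point (between the pads) lies grip_point_offset behind it (grip_point_offset is the distance from the TCP to the grasp point, in m); z points along the fingers, y is the line along which they close (so a half turn about z gives the same grasp; the last joint's range is limited). The gripper opens to 85 mm and grips with 20 to 120 N. Pads are 22 mm wide; open, the fingers measure 114 mm over their backs; the gripper's body (76 mm by 85 mm) begins 54 mm behind the grasp point. The pads swing forward as they close: fully open they stand 13 mm farther back than shut.
Start: joints at [-1.254, 0.241, 0.005, 1.335, 0, 1.571], TCP at [0.156, -0.475, 0.192] pointing down, gripper open.
Joint ranges: [-2.72, 2.72], [-1.05, 1.87], [-1.09, 1.28], [-1.99, 2.15], [-1.42, 1.44], [-3.14, 3.14]. Speed limits (rad/s): [2.79, 2.79, 3.14, 3.14, 3.14, 3.14].

INTERFACE

Orientations are given as a unit quaternion [x, y, z, w].
In Python, from workcell import * gives the robot as it stands. The module is installed in compiled form; this text tells all that it offers.
- The arm moves only by the tool arm_command, never from a script. Its arguments are lists of equal length, an entry for each row: "slide": the shift along the tool's x, y, z in cm, a list of three; "spin": the turn about the tool's z in degrees. A call has exactly 5 rows; each row is the pose to reach, as a shift and turn from the pose commanded when the call began, along the tool's axes at that moment; what a row does not reach only later rows make up. A row lasts 1/8 s, in which the tool goes at most 62.5 mm and 10.7 degrees, less where a joint would pass 70% of its speed; a pose out of reach is approached as far as the arm can. A call with a gripper value outside its range is refused whole. "jaw" is the finger opening in cm, from 0 to 8.54, set as the call begins (left out, the last holds). The fingers move at their own pace and stop on an object; the grip force is fixed at half the most. Time passes only in rows, so rows that repeat a pose let the fingers close, or fill a call up. It gives the time, the measured TCP pose, the force, the opening and the grip force at its end, in the units of the state.
- get_obs(): the state, without advancing time (a new reading comes with each control period).
- camera(name): name is "scene" or "top" or "wrist"; returns a dict with "pixels" (420x560x3 uint8, red, green, blue), "range_z" (420x560 float32, m along the optical axis (not along the pixel's ray), 0 where there is no reading), "intrinsics" (3x3 intrinsics, pixels), "rvec" (rotation vector, rad) and "tvec" (3), from world to camera coordinates, as OpenCV has them. Camera axes: x right, y down, z forward; pixel columns grow to the right and rows downward; lengths in m; the calibration is good to about 2 mm. A picture is of the moment at which its call begins.
- job_done(): hands the job in; it is judged then, once.
Trained networks look in a picture, given as the dict that the camera call returned (one of the last four; its "shot" number tells which), for a name from the list of things; names that differ only in an ending like _2 or _b are one class to them, and where a whole thing is asked for, a point or a joint stands for the part that bears it (a point fixed in the world has none). Each returns a list of dicts, best first, with "confidence" (0 to 1); they miss things now and then, are a little off and sometimes report something else, mostly with a low value. They report only what shows in the picture. A call takes as long as a camera call. They do not tell look-alikes from the thing itself.
- recognise(picture, thing): "centre" ([column, row] in pixels, amid what is visible of it).
- landmark_of(picture, thing): "centre" ([column, row] in pixels: a listed point, or the origin of a listed thing).
The state is a dict: "clock": time; "joint_pos": joint angles; "joint_vel": joint speeds; "tau": joint torques, N m; "eef_pos": TCP position; "tool_rot": TCP orientation; "ft_force": force on the tool from outside, world axes, zero at the start; "ft_torque": the same for the moment, N m; "grip_width": finger opening in m; "grasp_force": force on a finger pad.
Only numpy, scipy, OpenCV 4.12 (cv2) and the standard library are available. Lean on these libraries where they do the work, as an engineer would, in place of code of your own. Each camera call takes 0.05 s, during which the arm holds its last target. There are 200 camera calls.

## Working session

There is one attempt and no reset: what is moved stays moved. The work goes in short steps, Python scripts to look and compute and a tool call to move; the robot and the scene stay as the last step left them, time stands still between calls to the robot, and variables do not carry over. Pictures are saved under pics/ and viewed, at most 10 in all, crops included, and the job is handed in when it is done.

Besides the shell and the picture viewer there is one more tool, called after "Call:" as a command line: name --pt "numbers of a row" for each row, then --argument value for the rest. arm_command: Moves the arm, as the interface text tells. Its arguments: {"type":"object","properties":{"slide":{"type":"array","items":{"type":"array","items":{"type":"number"}}},"spin":{"type":"array","items":{"type":"number"}},"jaw":{"type":"number"}},"required":["slide","spin"]}

```bash
mkdir -p pics
cat > h.py <<'E'
from workcell import *
import numpy as np, cv2
from scipy.spatial.transform import Rotation as R
def cam(p): return R.from_rotvec(np.ravel(p["rvec"])).as_matrix(), np.ravel(p["tvec"]), np.array(p["intrinsics"])
def ray(p,uv):
    Rm,t,K=cam(p); d=Rm.T@np.linalg.inv(K)@np.array([uv[0],uv[1],1.]); return -Rm.T@t, d
def at_z(p,uv,z):
    o,d=ray(p,uv); return o+d*(z-o[2])/d[2]
def at_range(p,uv):
    o,d=ray(p,uv); u,v=int(round(uv[0])),int(round(uv[1])); w=p["range_z"][max(v-1,0):v+2,max(u-1,0):u+2]; w=w[w>0]
    return o+d*np.median(w) if len(w) else None
def proj(p,X):
    Rm,t,K=cam(p); q=K@(Rm@np.asarray(X)+t); return q[:2]/q[2]
def tri(obs):
    A=np.zeros((3,3));b=np.zeros(3)
    for p,uv in obs:
        o,d=ray(p,uv); d=d/np.linalg.norm(d); M=np.eye(3)-np.outer(d,d); A+=M;b+=M@o
    return np.linalg.solve(A,b)
def save(p,n,crop=None,s=1):
    im=p["pixels"][:,:,::-1]
    if crop: im=im[crop[1]:crop[3],crop[0]:crop[2]]
    cv2.imwrite("pics/"+n,cv2.resize(im,None,fx=s,fy=s,interpolation=cv2.INTER_CUBIC))
def cloud(p):
    Rm,t,K=cam(p); h,w=p["range_z"].shape; v,u=np.mgrid[:h,:w]; z=p["range_z"]
    P=np.stack([(u-K[0,2])/K[0,0]*z,(v-K[1,2])/K[1,1]*z,z],-1); X=(P-t)@Rm; X[z==0]=np.nan; return X
E
cat > a.py <<'E'
from h import *
np.set_printoptions(precision=4,suppress=True)
o=get_obs(); print({k:np.round(v,4) for k,v in o.items()}); 
try: print(grip_point_offset)
except Exception as e: print(e)
S=camera("scene");T=camera("top")
save(S,"s0.png");save(T,"t0.png")
for n in ["control_box","key_red_top","key_blue_top","key_green_top","bearing","nipple","holder","gun","gun_mouth","cooler","tub_screws","tape_roll"]:
    for nm,p in(("S",S),("T",T)):
        for f in (landmark_of,recognise):
            if f is recognise and n not in("gun","holder","nipple"): continue
            for r in f(p,n)[:4]:
                print(n,nm,f.__name__[:3],np.round(r["centre"],1),round(r["confidence"],2),at_range(p,r["centre"]))
E
python3 a.py
```

```text
{'clock': np.float64(0.0), 'joint_pos': array([-1.254 ,  0.2414,  0.0037,  1.3352,  0.    ,  1.5708]), 'joint_vel': array([-0.0002, -0.0007,  0.0003,  0.0006,  0.0009, -0.001 ]), 'tau': array([  0.0003, -37.2321,  25.2407,   0.017 ,  -0.0001,  -0.    ]), 'eef_pos': array([ 0.1555, -0.4744,  0.1915]), 'tool_rot': array([ 0.9875,  0.1577, -0.0002, -0.001 ]), 'ft_force': array([ 0.6058,  0.3637, -0.5259]), 'ft_torque': array([ 0.0392, -0.0102,  0.0296]), 'grasp_force': np.float64(0.0), 'grip_width': np.float64(0.0857)}
0.0187
control_box S cal [186.8 269.1] 0.6 [0.5045 0.3033 0.0376]
control_box T cal [168.5 220.8] 0.82 [0.5384 0.2727 0.0628]
key_red_top S cal [168.4 258.6] 0.5 [0.5371 0.3275 0.0615]
key_red_top T cal [145.8 224.7] 0.49 [0.53   0.3271 0.0611]
key_blue_top S cal [200.4 234.2] 0.47 [0.5671 0.2202 0.0588]
key_blue_top T cal [189.  211.7] 0.57 [0.5597 0.2245 0.0618]
key_green_top S cal [185.  244.9] 0.44 [0.58   0.2578 0.0389]
key_green_top T cal [164.5 218.4] 0.43 [0.5445 0.2828 0.0612]
bearing S cal [272.7 210. ] 0.57 [ 0.5714 -0.0128  0.0196]
bearing S cal [188.5 272.1] 
[... 1092 characters left out ...]
45]
gun T cal [407.7 222.2] 0.97 [ 0.5206 -0.2755  0.1244]
gun T cal [401.2 270.5] 0.87 [ 0.415  -0.2475  0.153 ]
gun T cal [361.2 254.2] 0.59 [ 0.4505 -0.1643  0.1535]
gun_mouth S cal [376.6 205.6] 0.66 [ 0.4057 -0.2432  0.0113]
gun_mouth S cal [350.2 211.6] 0.39 [0.2933 0.0078 0.1632]
gun_mouth S cal [275.1 208.9] 0.22 [ 0.5686 -0.0189  0.0218]
cooler S cal [201.4 217. ] 0.88 [0.6653 0.1519 0.0262]
cooler T cal [235.7 162.9] 0.72 [0.6906 0.1188 0.0103]
tub_screws T cal [309.1 277.9] 0.66 [ 0.3989 -0.0612  0.0138]
tape_roll S cal [272.3 259.1] 0.94 [0.4218 0.1212 0.0158]
tape_roll T cal [241.6 266.3] 0.92 [ 0.4293  0.1051 -0.0009]
tape_roll T cal [404.8 227. ] 0.28 [ 0.5126 -0.2767  0.0966]
```

View pics/s0.png

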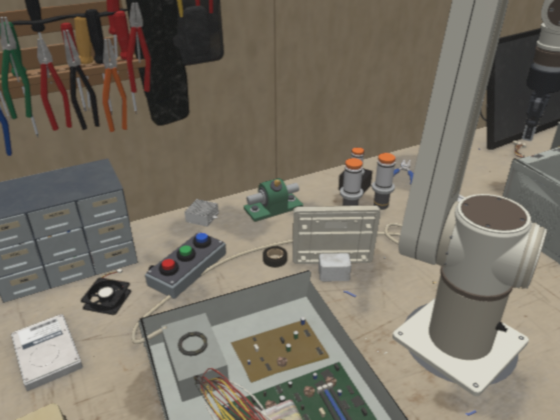

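View pics/t0.png

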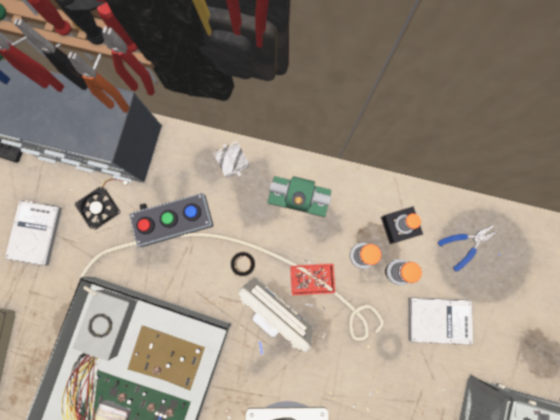

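Top view: control box (170,219) with red (145,225), green (167,218) and blue (190,212) keys, and the bearing with its nipple at (298,196). There are three gun look-alikes:
- (368,254): free-standing and taller.
- (404,270): free-standing and taller.
- (407,222): in the black holder, top at 0.124 m. This is the smallest, so it is the gun.

The white upright plate is at (275,312). I'll go up first, which also shows how the arm behaves at the edge of its reach.

Call:
arm_command --pt "0 0 -6" --pt "0 0 -12" --pt "0 0 -18" --pt "0 0 -24" --pt "0 0 -30" --spin '[0,0,0,0,0]' --jaw 0

```text
clock: 2.22
eef_pos: [0.1552, -0.4735, 0.4855]
tool_rot: [0.987, 0.158, 0.001, 0.008]
ft_force: [-29.2, 90.5, -2.0]
grip_width: 0.0002
grasp_force: 0.0
```

Call:
arm_command --pt "0 0 -6" --pt "0 0 -12" --pt "0 0 -18" --pt "0 0 -24" --pt "0 0 -30" --spin '[0,0,0,0,0]'

```text
clock: 2.85
eef_pos: [0.1435, -0.4378, 0.5185]
tool_rot: [0.987, 0.158, 0.006, 0.035]
ft_force: [-1.2, -0.3, -0.1]
grip_width: -0.0
grasp_force: 0.0
```

Call:
arm_command --pt "1 -1 1" --pt "3 -3 3" --pt "6 -6 5" --pt "10 -10 7" --pt "14 -14 9" --spin '[0,0,0,0,0]'

```text
clock: 3.48
eef_pos: [0.2352, -0.2664, 0.4177]
tool_rot: [0.987, 0.157, 0.005, 0.035]
ft_force: [1.4, -0.1, -0.1]
grip_width: -0.0002
grasp_force: 0.0
```

```bash
cat >> h.py <<'E'
np.set_printoptions(precision=4,suppress=True)
def mv(*targets):
    o=get_obs(); Rt=R.from_quat(o["tool_rot"]).as_matrix(); print("q",o["joint_pos"],"p",o["eef_pos"],"tz",Rt[:,2],"ty",Rt[:,1],"F",o["ft_force"],"t",o["clock"],"w",o["grip_width"],o["grasp_force"])
    for t in targets: print(t,"slide cm",100*Rt.T@(np.array(t)-o["eef_pos"]))
E
python3 -c "
from h import *
mv([.533,.327,.2],[.533,.327,.1])"
```

```text
q [-0.8183 -0.0873  0.2263  1.8203 -0.0303  2.0069] p [ 0.2352 -0.2664  0.4177] tz [ 0.0216 -0.0675 -0.9975] ty [ 0.3094 -0.9483  0.0708] F [ 1.4047 -0.1483 -0.0734] t 3.475 w -0.00015442931277660454 0.0
[0.533, 0.327, 0.2] slide cm [ 46.7237 -48.6017  18.3612]
[0.533, 0.327, 0.1] slide cm [ 46.7274 -49.31    28.3361]
```

Call:
arm_command --pt "4 -4 0" --pt "8 -8 0" --pt "12 -12 2" --pt "16 -16 3" --pt "20 -20 4" --spin '[0,0,0,0,0]'

```text
clock: 4.1
eef_pos: [0.3639, -0.0173, 0.364]
tool_rot: [0.987, 0.158, 0.005, 0.036]
ft_force: [0.9, -0.1, 0.1]
grip_width: -0.0
grasp_force: 0.0
```

Call:
arm_command --pt "4 -4 2" --pt "8 -8 4" --pt "12 -12 6" --pt "16 -16 8" --pt "20 -20 10" --spin '[0,0,0,0,0]'

```text
clock: 4.72
eef_pos: [0.5035, 0.1809, 0.2529]
tool_rot: [0.982, 0.186, 0.002, 0.021]
ft_force: [0.4, -0.7, 0.3]
grip_width: -0.0001
grasp_force: 0.0
```

```bash
python3 -c "
from h import *
mv([.533,.327,.2],[.533,.327,.1])"
```

```text
q [ 0.3725  0.299   0.2384  1.5139 -0.043   3.1406] p [0.5035 0.1809 0.2529] tz [ 0.0122 -0.0414 -0.9991] ty [ 0.3646 -0.9302  0.043 ] F [ 0.35   -0.681   0.3266] t 4.725 w -9.548354159194488e-05 0.0
[0.533, 0.327, 0.2] slide cm [  8.0927 -12.7408   4.7193]
[0.533, 0.327, 0.1] slide cm [  8.1298 -13.1709  14.71  ]
```

Call:
arm_command --pt "1 -2 0" --pt "3 -5 1" --pt "5 -8 3" --pt "7 -11 5" --pt "8.1 -13 8" --spin '[-10,-20,-30,-40,-50]'

```text
clock: 5.35
eef_pos: [0.5332, 0.3283, 0.1682]
tool_rot: [0.811, 0.585, -0.006, 0.021]
ft_force: [0.0, 0.1, -0.1]
grip_width: 0.0002
grasp_force: 0.0
```

```bash
python3 -c "
from h import *
W=camera('wrist'); save(W,'w0.png')
X=[]
for n in ['key_red_top','key_blue_top']:
    for r in landmark_of(W,n)[:2]: print(n,r['centre'],r['confidence'],at_z(W,r['centre'],.058),at_range(W,r['centre']))
mv([.533,.327,.07],[.533,.327,.051])"
```

```text
key_red_top [272.9, 184.5] 0.96 [0.5278 0.3338 0.058 ] [0.5282 0.335  0.0621]
key_red_top [300.9, 204.5] 0.15 [0.5485 0.3038 0.058 ] [0.5483 0.3006 0.0498]
q [ 0.5744  0.5166  0.3421  1.413  -0.0425  2.4724] p [0.5311 0.3263 0.1662] tz [ 0.0092 -0.0447 -0.999 ] ty [ 0.9469 -0.3206  0.0231] F [-0.1328 -0.5088  0.7048] t 5.5 w 0.0002566341779467089 0.0
[0.533, 0.327, 0.07] slide cm [ 0.5038 -0.0586  9.6046]
[0.533, 0.327, 0.051] slide cm [ 0.5786 -0.1024 11.5026]
```

View pics/w0.png

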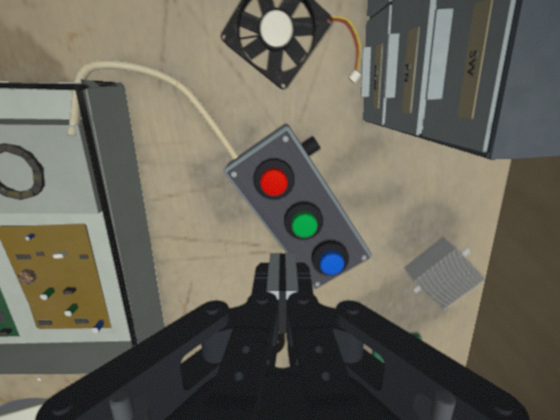

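The wrist view shows red (274,182), green (305,224) and blue (332,262), which agrees with the network. I'll press red now.

Call:
arm_command --pt "0.4 -0.2 3" --pt "0.6 -0.3 6" --pt "0.7 -0.3 9" --pt "0.7 -0.35 10" --pt "0.7 -0.4 10.6" --spin '[0,0,0,0,0]'

```text
clock: 6.12
eef_pos: [0.5338, 0.33, 0.0642]
tool_rot: [0.813, 0.582, -0.005, 0.021]
ft_force: [1.1, -0.2, 0.3]
grip_width: -0.0002
grasp_force: 0.0
```

Call:
arm_command --pt "0 0 0.3" --pt "0 0 0.6" --pt "0 0 0.9" --pt "0 0 1.05" --pt "0 0 1.05" --spin '[0,0,0,0,0]'

```text
clock: 6.75
eef_pos: [0.5333, 0.33, 0.0527]
tool_rot: [0.813, 0.583, -0.006, 0.021]
ft_force: [0.2, 0.2, 0.7]
grip_width: -0.0003
grasp_force: 0.0
```

```bash
python3 -c "
from h import *
mv([.531,.33,.05])"
```

```text
q [ 0.5771  0.5846  0.1545  1.1505 -0.0423  2.4749] p [0.5333 0.33   0.0527] tz [ 0.0149 -0.0407 -0.9991] ty [ 0.9469 -0.3204  0.0272] F [0.1798 0.1552 0.6825] t 6.75 w -0.0003012583831539623 0.0
[0.531, 0.33, 0.05] slide cm [-0.0627 -0.2282  0.2666]
```

Call:
arm_command --pt "0 0 0.1" --pt "0 0 0.2" --pt "0 0 0.3" --pt "0 0 0.4" --pt "0 0 0.4" --spin '[0,0,0,0,0]'

```text
clock: 7.38
eef_pos: [0.5334, 0.3297, 0.0487]
tool_rot: [0.813, 0.583, -0.006, 0.021]
ft_force: [-0.1, 0.0, 0.4]
grip_width: -0.0
grasp_force: 0.0
```

```bash
python3 -c "
from h import *
mv([.531,.33,.05])
W=camera('wrist'); save(W,'w1.png',(160,60,440,340),2)"
```

```text
q [ 0.5767  0.5878  0.1489  1.1417 -0.0423  2.4746] p [0.5334 0.3297 0.0487] tz [ 0.0148 -0.0408 -0.9991] ty [ 0.9469 -0.3205  0.0271] F [-0.0794  0.0452  0.4236] t 7.375 w -2.5271474972142945e-05 0.0
[0.531, 0.33, 0.05] slide cm [-0.0537 -0.2312 -0.1382]
```

View pics/w1.png

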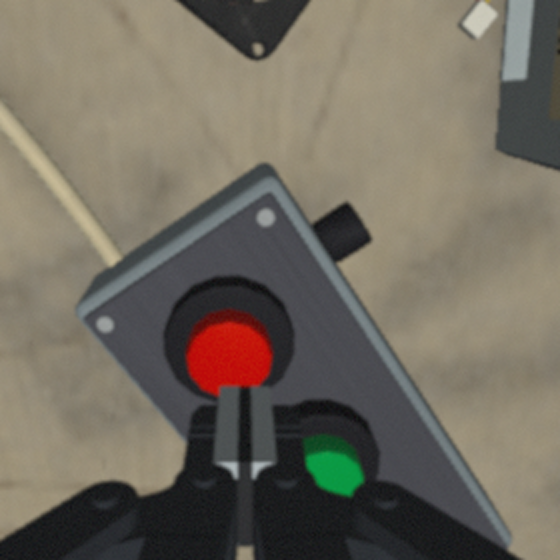

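The fingertips came down just short of the red key, beside its near edge at crop (245,390), and the key is still up. I'll measure it again.

```bash
cat > k.py <<'E'
from h import *
def keys(p,nm):
    X=cloud(p); hsv=cv2.cvtColor(p["pixels"],cv2.COLOR_RGB2HSV); h,s,v=[hsv[...,i].astype(int) for i in range(3)]
    for c,m in (("red",((h<8)|(h>172))),("green",(h>55)&(h<85)),("blue",(h>105)&(h<125))):
        m=m&(s>150)&(v>60)&(np.linalg.norm(X[...,:2]-[.54,.28],axis=-1)<.1)
        for z in [.058]:
            n,l,st,ce=cv2.connectedComponentsWithStats(m.astype(np.uint8)); 
            if n<2: continue
            i=1+np.argmax(st[1:,4]); P=X[l==i]; P=P[P[:,2]>np.nanmax(P[:,2])-.006]
            print(nm,c,ce[i],st[i,4],"at_z",at_z(p,ce[i],.058),"cloud",np.nanmedian(P,0),np.nanmin(P,0),np.nanmax(P,0))
if __name__=="__main__":
    for n in ("scene","top","wrist"): keys(camera(n),n)
    mv()
E
python3 k.py
```

```text
scene red [167.7885 264.0577] 104 at_z [0.5257 0.3368 0.058 ] cloud [0.527  0.3359 0.0602] [0.5136 0.3229 0.0575] [0.5423 0.3485 0.0634]
scene blue [201.058  237.2319] 69 at_z [0.5571 0.2255 0.058 ] cloud [0.5561 0.2267 0.06  ] [0.5473 0.2135 0.0569] [0.571  0.2374 0.0629]
top red [145.4138 225.9655] 58 at_z [0.5273 0.3289 0.058 ] cloud [0.5268 0.3277 0.0617] [0.5197 0.3212 0.0596] [0.5413 0.3407 0.0656]
top blue [190.3962 211.    ] 106 at_z [0.5618 0.222  0.058 ] cloud [0.5613 0.2216 0.0621] [0.549  0.2099 0.0598] [0.5735 0.2344 0.0657]
wrist red [273.6982 235.4972] 1448 at_z [0.5296 0.337  0.058 ] cloud [0.5358 0.3419 0.092 ] [0.535  0.3417 0.0913] [0.5369 0.3427 0.0926]
wrist green [326.176  292.2722] 676 at_z [0.5495 0.2834 0.058 ] cloud [0.5532 0.3384 0.1334] [0.5484 0.3329 0.1309] [0.5574 0.3406 0.1369]
wrist blue [369.9286 350.5408] 98 at_z [0.5668 0.2201 0.058 ] cloud [0.5617 0.3325 0.1531] [0.5611 0.3321 0.1523] [0.5629 0.3328 0.1553]
q [ 0.5768  0.5876  0.1492  1.1418 -0.0423  2.4745] p [0.5335 0.3298 0.0488] tz [ 0.0151 -0.0406 -0.9991] ty [ 0.9469 -0.3204  0.0273] F [ 0.6257  0.2332 -0.1448] t 7.575 w -7.092981124649732e-05 0.0
```

```bash
python3 -c "
from h import *
W=camera('wrist'); o=get_obs(); Rt=R.from_quat(o['tool_rot']).as_matrix(); p=o['eef_pos']
f=lambda X:(proj(W,X)-[160,60])*2
print('TCP',f(p))
for d in ([.011,0,0],[-.011,0,0],[0,.01,0],[.011,0,-.02]): print(d,f(p+Rt@np.array(d)))
print('key',f([.527,.333,.058]), f([.527,.333,.052]))
X=cloud(W)
for uv in ((240,392),(228,400),(228,420),(228,450),(260,420),(230,340),(230,370),(215,350),(150,380),(120,300)):
  u,v=uv[0]//2+160,uv[1]//2+60; print(uv,X[v,u],Rt.T@(X[v,u]-p))
Rm,t,K=cam(W); print('cam',-Rm.T@t,Rm[2], Rt.T@(-Rm.T@t-p))
"
```

```text
TCP [245.4116 353.4384]
[0.011, 0, 0] [245.4821 323.1539]
[-0.011, 0, 0] [245.3436 382.6445]
[0, 0.01, 0] [275.0739 353.4791]
[0.011, 0, -0.02] [245.6155 348.2698]
key [223.8828 364.0111] [223.9688 355.485 ]
(240, 392) [0.5349 0.3426 0.0953] [ 0.0109 -0.0015 -0.0468]
(228, 400) [0.532  0.3435 0.099 ] [ 0.0108 -0.0045 -0.0507]
(228, 420) [0.5323 0.3444 0.1093] [ 0.0113 -0.0042 -0.061 ]
(228, 450) [0.5323 0.3447 0.1213] [ 0.0112 -0.0039 -0.073 ]
(260, 420) [0.5393 0.3418 0.1092] [ 0.0111  0.0033 -0.0606]
(230, 340) [0.5324 0.3426 0.0627] [ 0.0112 -0.0048 -0.0144]
(230, 370) [0.529  0.3328 0.0628] [ 0.0009 -0.0049 -0.0141]
(215, 350) [0.5266 0.341  0.0628] [ 0.0079 -0.0098 -0.0144]
(150, 380) [0.4964 0.3263 0.0391] [-0.0149 -0.0343  0.0094]
(120, 300) [0.4987 0.3589 0.0402] [ 0.0166 -0.0425  0.007 ]
cam [0.5574 0.4173 0.2274] [-0.091  -0.3491 -0.9327] [ 0.0845 -0.0005 -0.1815]
```

```bash
python3 -c "
from h import *
S=camera('scene'); save(S,'s1.png',(90,130,290,310),4)
X=cloud(S); p=get_obs()['eef_pos']
f=lambda Y:(proj(S,Y)-[90,130])*4
print(f(p),f(p+[0,0,.04]),f([.527,.333,.058]))
m=(np.hypot(X[...,0]-p[0],X[...,1]-p[1])<.03)&(X[...,2]>.065)
Z=X[m]; print(len(Z), Z[np.argsort(Z[:,2])][:25:3])
"
```

```text
[316.3166 536.7996] [307.3967 480.5118] [315.6731 532.1364]
431 [[0.5316 0.3389 0.0841]
 [0.5254 0.3322 0.0869]
 [0.5331 0.3425 0.0879]
 [0.5244 0.3249 0.0891]
 [0.5233 0.3403 0.0925]
 [0.5225 0.3255 0.0933]
 [0.5241 0.3243 0.0945]
 [0.5184 0.3303 0.0955]
 [0.524  0.3392 0.097 ]]
```

View pics/s1.png

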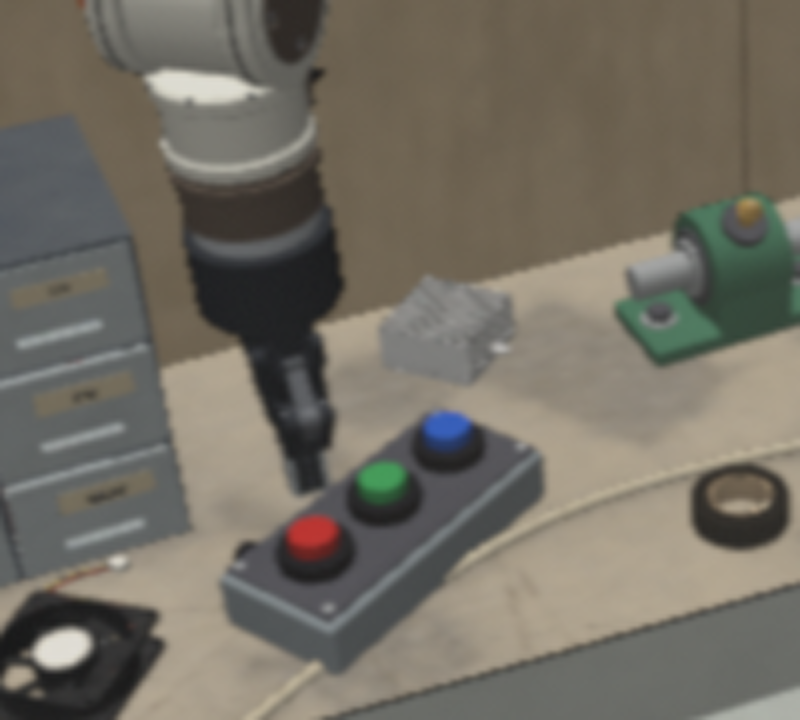

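The crop shows the shut fingertips hovering at (305,488), about 38 mm above the red key. So the real tip sits about 37 mm behind the reported TCP. I'll go down slowly and watch the force.

Call:
arm_command --pt "0 -0.3 0.5" --pt "0.1 -0.5 1" --pt "0.1 -0.5 1.5" --pt "0.1 -0.5 2" --pt "0.1 -0.5 2.3" --spin '[0,0,0,0,0]'

```text
clock: 8.3
eef_pos: [0.5292, 0.3312, 0.0251]
tool_rot: [0.813, 0.583, -0.006, 0.021]
ft_force: [0.2, -0.9, 0.4]
grip_width: 0.0002
grasp_force: 0.0
```

Call:
arm_command --pt "0 0 0.1" --pt "0 0 0.2" --pt "0 0 0.3" --pt "0 0 0.4" --pt "0 0 0.4" --spin '[0,0,0,0,0]'

```text
clock: 8.93
eef_pos: [0.5296, 0.3314, 0.022]
tool_rot: [0.813, 0.583, -0.005, 0.021]
ft_force: [-1.5, -0.1, 2.3]
grip_width: 0.0001
grasp_force: 1.1
```

Call:
arm_command --pt "0 0 0.1" --pt "0 0 0.2" --pt "0 0 0.3" --pt "0 0 0.4" --pt "0 0 0.4" --spin '[0,0,0,0,0]'

```text
clock: 9.55
eef_pos: [0.5296, 0.3313, 0.0178]
tool_rot: [0.812, 0.583, -0.006, 0.021]
ft_force: [-1.2, 1.0, 5.1]
grip_width: 0.0
grasp_force: 2.3
```

Call:
arm_command --pt "0 0 0.1" --pt "0 0 0.2" --pt "0 0 0.25" --pt "0 0 0.25" --pt "0 0 0.25" --spin '[0,0,0,0,0]'

```text
clock: 10.18
eef_pos: [0.5297, 0.3314, 0.0172]
tool_rot: [0.812, 0.583, -0.005, 0.021]
ft_force: [-4.3, -1.0, 12.6]
grip_width: -0.0003
grasp_force: 6.6
```

Red is fully down: it bottomed at 12.6 N. Now up and over to blue.

Call:
arm_command --pt "0 0 -1" --pt "0 0 -3.5" --pt "-3 2 -3.5" --pt "-6 4 -3.5" --pt "-9.3 6.2 -3.5" --spin '[0,0,0,0,0]'

```text
clock: 10.8
eef_pos: [0.5575, 0.2232, 0.0541]
tool_rot: [0.812, 0.583, -0.007, 0.021]
ft_force: [-0.3, -0.3, 0.5]
grip_width: -0.0003
grasp_force: 0.0
```

```bash
python3 -c "
from h import *
import k
mv([.5585,.2231,.026],[.5585,.2231,.016])
k.keys(camera('wrist'),'w')"
```

```text
q [ 0.4059  0.5289  0.0622  1.1079 -0.0439  2.3028] p [0.5575 0.2232 0.0541] tz [ 0.0138 -0.0419 -0.999 ] ty [ 0.9471 -0.3198  0.0265] F [-0.3064 -0.3028  0.4651] t 10.8 w -0.0003311480586856023 0.0
[0.5585, 0.2231, 0.026] slide cm [0.1207 0.0226 2.8122]
[0.5585, 0.2231, 0.016] slide cm [ 0.156  -0.0039  3.8113]
w red [167.443   79.9468] 2517 at_z [0.5294 0.335  0.058 ] cloud [0.5303 0.3354 0.0619] [0.5161 0.3218 0.0586] [0.5434 0.3485 0.0646]
w green [233.5413 167.8427] 1755 at_z [0.5449 0.2787 0.058 ] cloud [0.5458 0.2803 0.0619] [0.5311 0.2661 0.0581] [0.5587 0.2927 0.0639]
w blue [287.52   236.6745] 1327 at_z [0.5611 0.2241 0.058 ] cloud [0.5607 0.2351 0.0973] [0.559  0.2333 0.0969] [0.5666 0.2359 0.0997]
```

Call:
arm_command --pt "0.1 0.1 1" --pt "0.1 0.1 2" --pt "0.1 0.1 2.8" --pt "0.15 0.1 3.2" --pt "0.15 0.1 3.5" --spin '[0,0,0,0,0]'

```text
clock: 11.48
eef_pos: [0.559, 0.2247, 0.0197]
tool_rot: [0.812, 0.583, -0.006, 0.021]
ft_force: [-2.0, -0.3, 4.3]
grip_width: 0.0003
grasp_force: 1.8
```

Call:
arm_command --pt "0 0 0.1" --pt "0 0 0.2" --pt "0 0 0.3" --pt "0 0 0.4" --pt "0 0 0.4" --spin '[0,0,0,0,0]'

```text
clock: 12.1
eef_pos: [0.56, 0.2247, 0.0173]
tool_rot: [0.812, 0.583, -0.005, 0.021]
ft_force: [-4.7, 1.2, 9.5]
grip_width: -0.0004
grasp_force: 4.7
```

Blue bottomed at 9.5 N. I'll go up and across to the gun, opening the jaw and spinning so the closing line runs along world y.

Call:
arm_command --pt "0 0 -3" --pt "0 0 -8" --pt "-2 0 -13" --pt "-7 1 -15" --pt "-13 2 -16" --spin '[0,0,-10,-20,-30]' --jaw 8.5

```text
clock: 12.72
eef_pos: [0.5363, 0.1003, 0.1824]
tool_rot: [0.631, 0.775, -0.01, 0.021]
ft_force: [0.5, -0.3, -0.7]
grip_width: 0.0849
grasp_force: 0.0
```

```bash
python3 -c "
from h import *
mv([.49,-.27,.18])
X=[]
T=camera('top'); X=cloud(T)
hsv=cv2.cvtColor(T['pixels'],cv2.COLOR_RGB2HSV)
m=(hsv[...,0]>4)&(hsv[...,0]<18)&(hsv[...,1]>170)&(hsv[...,2]>140)&(X[...,1]<-.1)&(X[...,0]>.35)
n,l,st,ce=cv2.connectedComponentsWithStats(m.astype(np.uint8))
for i in range(1,n):
  if st[i,4]>40: print('orange',ce[i],st[i,4],np.nanmedian(X[l==i],0),at_z(T,ce[i],.124))
# green bearing foot yaw
g=(hsv[...,0]>60)&(hsv[...,0]<90)&(hsv[...,1]>90)&(abs(X[...,0]-.585)<.1)&(abs(X[...,1]+.04)<.12)&(X[...,2]<.03)
P=X[g][:,:2]; print(len(P),cv2.minAreaRect(P.astype(np.float32)*1000))
import k; k.keys(T,'T')
"
```

```text
q [ 0.2127  0.3258  0.0936  1.3279 -0.0443  1.5789] p [0.5363 0.1003 0.1824] tz [ 0.0199 -0.0411 -0.999 ] ty [0.9791 0.2032 0.0112] F [ 0.4695 -0.2514 -0.6539] t 12.725 w 0.0848655517037339 0.0
[0.49, -0.27, 0.18] slide cm [-35.2753 -12.0612   1.664 ]
0 ((0.0, 0.0), (0.0, 0.0), 0.0)
```

Call:
arm_command --pt "-4 -1.5 0" --pt "-9 -3 0" --pt "-14 -5 0" --pt "-19 -6.5 0" --pt "-24 -8 0.5" --spin '[-10,-20,-30,-40,-50]'

```text
clock: 13.4
eef_pos: [0.5037, -0.1511, 0.1858]
tool_rot: [0.248, 0.969, -0.018, 0.013]
ft_force: [0.7, 0.2, -0.2]
grip_width: 0.0851
grasp_force: 0.0
```

```bash
python3 -c "
from h import *
mv([.48,-.27,.18])
W=camera('wrist'); save(W,'w2.png')
for n in ['nipple','gun','holder']:
    for r in landmark_of(W,n)[:3]: print(n,r['centre'],round(r['confidence'],2),at_range(W,r['centre']))
"
```

```text
q [-0.2678  0.2706  0.0264  1.2992 -0.0362  0.2324] p [ 0.5037 -0.1511  0.1858] tz [ 0.0168 -0.0422 -0.999 ] ty [ 0.4803  0.8766 -0.0289] F [ 0.7366  0.234  -0.2161] t 13.4 w 0.08506162278866458 0.0
[0.48, -0.27, 0.18] slide cm [ -3.5993 -11.5488   1.0407]
nipple [429.0, 204.7] 0.83 [ 0.573  -0.0362  0.1035]
nipple [196.8, 247.3] 0.75 [ 0.5173 -0.2704  0.0769]
gun [150.7, 161.8] 0.72 [ 0.4163 -0.2448  0.0984]
gun [232.7, 152.7] 0.71 [ 0.4422 -0.1618  0.1415]
gun [194.3, 247.0] 0.7 [ 0.5149 -0.2712  0.0794]
holder [205.9, 228.8] 0.83 [ 0.5103 -0.2622  0.05  ]
```

View pics/w2.png

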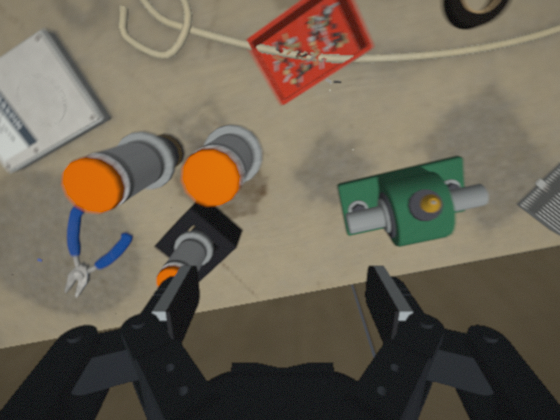

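The wrist view shows four things:
- the wanted gun, slim, in the black holder: barrel (190,245), orange end (170,277)
- the two fatter look-alikes at (211,176) and (93,184)
- the nipple at (430,205)
- the red tub at (310,45)

Now I'll measure the gun and bearing from this place and another.

```bash
cat > m.py <<'E'
from h import *
def measure(p):
    X=cloud(p); hsv=cv2.cvtColor(p["pixels"],cv2.COLOR_RGB2HSV); h,s,v=[hsv[...,i].astype(int) for i in range(3)]
    near=lambda c,r:np.linalg.norm(X[...,:2]-c,axis=-1)<r
    g=(h>60)&(h<90)&(s>90)&near([.585,-.04],.12)
    f=g&(X[...,2]>.004)&(X[...,2]<.022)
    print("foot n",f.sum(),"z",np.nanmedian(X[f][:,2]),cv2.minAreaRect((X[f][:,:2]*1000).astype(np.float32)))
    # housing cylinder: fit axis in plane
    c=g&(X[...,2]>.04); P=X[c]; print("housing n",c.sum(),P.min(0),P.max(0))
    b=(h>12)&(h<28)&(s>120)&near([.575,-.04],.05)&(X[...,2]>.06)
    print("brass n",b.sum(),np.median(X[b],0),"px",np.argwhere(b).mean(0)[::-1])
    o=(h>4)&(h<18)&(s>150)&near([.52,-.275],.05)&(X[...,2]>.1)
    if o.sum(): 
        uv=np.argwhere(o).mean(0)[::-1]; print("orange n",o.sum(),np.median(X[o],0),"px",uv)
    # collar/holder top
    hb=near([.517,-.272],.06)&(X[...,2]>.045)&(X[...,2]<.054)&(v<70); Q=X[hb][:,:2]
    print("holder top n",hb.sum(),np.median(X[hb][:,2]),cv2.minAreaRect((Q*1000).astype(np.float32)))
    br=near([.517,-.272],.04)&(X[...,2]>.07)&(X[...,2]<.112)&~o; B=X[br]
    if len(B)>30:
        from scipy.optimize import least_squares
        def res(q):
            return np.hypot(B[:,0]-q[0]-q[2]*(B[:,2]-.09),B[:,1]-q[1]-q[3]*(B[:,2]-.09))-.017
        r=least_squares(res,[.519,-.274,0,0],loss="soft_l1",f_scale=.002); print("barrel n",len(B),"xy@.09",r.x[:2],"slope",r.x[2:],"rms",np.sqrt(np.mean(r.fun**2)))
if __name__=="__main__":
    measure(camera("wrist")); mv()
E
python3 m.py
```

```text
foot n 1742 z 0.013719454317306614 ((597.1153564453125, -37.91310119628906), (148.80435180664062, 68.14554595947266), 77.38743591308594)
housing n 3055 [ 0.4961 -0.1166  0.0401] [ 0.6331 -0.0022  0.3156]
brass n 266 [ 0.5736 -0.0338  0.1023] px [431.2707 203.7293]
orange n 163 [ 0.511  -0.2843  0.1235] px [166.4356 274.2699]
holder top n 1742 0.049927142186024606 ((522.6381225585938, -285.37939453125), (70.7508316040039, 72.80216979980469), 16.3179988861084)
barrel n 628 xy@.09 [ 0.5234 -0.2859] slope [-0.0005 -0.0007] rms 0.00036675794720467456
q [-0.2647  0.2711  0.0257  1.3004 -0.0354  0.2425] p [ 0.5034 -0.149   0.1852] tz [ 0.0148 -0.0407 -0.9991] ty [ 0.4863  0.8733 -0.0284] F [-0.2225 -1.0783 -0.0029] t 13.65 w 0.08484677558051806 0.0
```

Call:
arm_command --pt "-1 -3 0" --pt "-2 -6 0" --pt "-3 -9 0" --pt "-4 -11 0" --pt "-4 -12 0" --spin '[-5,-10,-15,-20,-25]'

```text
clock: 14.28
eef_pos: [0.481, -0.2729, 0.1901]
tool_rot: [0.033, 0.999, -0.02, 0.008]
ft_force: [0.2, 1.0, -0.1]
grip_width: 0.0848
grasp_force: 0.0
```

```bash
python3 m.py
```

```text
foot n 1593 z 0.013522772537401763 ((597.4945678710938, -39.259361267089844), (148.7304229736328, 69.75233459472656), 76.5226821899414)
housing n 2562 [ 0.5578 -0.0745  0.0406] [ 0.6296 -0.0022  0.0934]
brass n 280 [ 0.5739 -0.0359  0.1003] px [522.9    271.0393]
orange n 865 [ 0.5211 -0.2859  0.1237] px [273.637  245.6659]
holder top n 1863 0.04983196305570083 ((522.20458984375, -285.9106140136719), (71.57400512695312, 72.09187316894531), 16.06764793395996)
barrel n 488 xy@.09 [ 0.5229 -0.2859] slope [-0.0035 -0.0001] rms 0.00023656017482144763
q [-0.4992  0.3174  0.1021  1.3226 -0.0295 -0.4349] p [ 0.4803 -0.2734  0.1901] tz [ 0.0148 -0.0417 -0.999 ] ty [ 0.065   0.9971 -0.0406] F [-0.1374 -0.5794 -0.1562] t 14.325 w 0.08513259739265244 0.0
```

```bash
python3 -c "
from h import *
mv([.5239,-.2884,.10],[.5239,-.2884,.021])"
```

```text
q [-0.4992  0.3174  0.1021  1.3226 -0.0295 -0.4349] p [ 0.4803 -0.2734  0.1901] tz [ 0.0148 -0.0417 -0.999 ] ty [ 0.065   0.9971 -0.0406] F [-0.1374 -0.5794 -0.1562] t 14.325 w 0.08513259739265244 0.0
[0.5239, -0.2884, 0.1] slide cm [-4.285  -0.8437  9.1329]
[0.5239, -0.2884, 0.021] slide cm [-4.1472 -0.5229 17.0251]
```

Call:
arm_command --pt "-2 -0.5 1" --pt "-4.3 -0.9 3" --pt "-4.3 -0.9 5" --pt "-4.3 -0.85 7.5" --pt "-4.3 -0.85 9" --spin '[3,6,9,9,9]'

```text
clock: 14.95
eef_pos: [0.524, -0.2862, 0.0999]
tool_rot: [0.112, 0.993, -0.019, 0.009]
ft_force: [0.4, -0.6, 0.2]
grip_width: 0.0853
grasp_force: 0.0
```

```bash
python3 -c "
from h import *
mv([.5239,-.2884,.021])"; python3 m.py | grep -E "barrel|orange"
```

```text
q [-0.4834  0.4575  0.0715  1.1545 -0.0289 -0.2588] p [ 0.524  -0.2862  0.0999] tz [ 0.0134 -0.0396 -0.9991] ty [ 0.2233  0.9741 -0.0356] F [ 0.4027 -0.5736  0.2134] t 14.95 w 0.08525698941138582 0.0
[0.5239, -0.2884, 0.021] slide cm [0.1292 0.0649 7.8887]
orange n 2144 [ 0.5209 -0.2856  0.1238] px [280.4193 251.0518]
barrel n 981 xy@.09 [ 0.5231 -0.2861] slope [-0.0009 -0.0002] rms 0.0002114269015844985
  return _methods._mean(a, axis=axis, dtype=dtype,
  ret = um.true_divide(
m.py:11: RuntimeWarning: Mean of empty slice.
  print("brass n",b.sum(),np.median(X[b],0),"px",np.argwhere(b).mean(0)[::-1])
```

Call:
arm_command --pt "0.1 0 2" --pt "0.1 0 4" --pt "0.1 0 6" --pt "0.1 0 7.3" --pt "0.1 0 7.9" --spin '[0,0,0,0,0]'

```text
clock: 15.62
eef_pos: [0.5241, -0.2907, 0.0222]
tool_rot: [0.113, 0.993, -0.019, 0.01]
ft_force: [-0.4, 0.4, 0.4]
grip_width: 0.085
grasp_force: 0.0
```

Call:
arm_command --pt "0 0 0" --pt "0 0 0" --pt "0 0 0" --pt "0 0 0" --pt "0 0 0" --spin '[0,0,0,0,0]' --jaw 0

```text
clock: 16.25
eef_pos: [0.5253, -0.2898, 0.0241]
tool_rot: [0.112, 0.993, -0.018, 0.011]
ft_force: [-0.0, 4.5, 5.4]
grip_width: 0.033
grasp_force: 57.8
```

Gripped at 58 N with the fingertips bearing on the collar. Now I'll lift it out and work out the arm geometry for the tilt.

Call:
arm_command --pt "0 0 -1" --pt "0 0 -3" --pt "0 0 -6" --pt "0 0 -9" --pt "0 0 -12" --spin '[0,0,0,0,0]'

```text
clock: 16.88
eef_pos: [0.5215, -0.2863, 0.1432]
tool_rot: [0.113, 0.993, -0.019, 0.009]
ft_force: [1.3, 0.1, -3.8]
grip_width: 0.0329
grasp_force: 58.4
```

```bash
cat > fk.py <<'E'
from h import *
D=[[-1.254,.2414,.0037,1.3352,0,.1555,-.4744,.1915],[-.8183,-.0873,.2263,1.8203,-.0303,.2352,-.2664,.4177],[.3725,.299,.2384,1.5139,-.043,.5035,.1809,.2529],
[.5744,.5166,.3421,1.413,-.0425,.5311,.3263,.1662],[.5767,.5878,.1489,1.1417,-.0423,.5334,.3297,.0487],[.4059,.5289,.0622,1.1079,-.0439,.5575,.2232,.0541],
[.2127,.3258,.0936,1.3279,-.0443,.5363,.1003,.1824],[-.2678,.2706,.0264,1.2992,-.0362,.5037,-.1511,.1858],[-.4992,.3174,.1021,1.3226,-.0295,.4803,-.2734,.1901],[-.4834,.4575,.0715,1.1545,-.0289,.524,-.2862,.0999]]
def fit():
    A=[];b=[]
    for q1,q2,q3,q4,q5,x,y,z in D:
        r=x*np.cos(q1)+y*np.sin(q1); p2=np.pi/2+q2-q3; p3=p2+q4
        A.append([1,0,np.sin(q2),np.sin(p2),np.cos(p2),np.sin(p3)]);b.append(r)
        A.append([0,1,np.cos(q2),np.cos(p2),-np.sin(p2),np.cos(p3)]);b.append(z)
    s,*_=np.linalg.lstsq(np.array(A),np.array(b),rcond=1e-3); print("fit",s,"rms",np.std(np.array(A)@s-b)); return s
if __name__=="__main__":
    s=fit(); mv()
    for t in (0,5,10,15,20,28):
        t_=np.radians(t)
        for q2 in (-1.0,-.7,-.4,-.1,.2):
            q4=2.15; p3=np.pi-t_; p2=p3-q4; q3=np.pi/2+q2-p2
            if -1.09<q3<1.28:
                print(t,"q2",q2,"q3",round(q3,2),"r",round(s[0]+s[2]*np.sin(q2)+s[3]*np.sin(p2)+s[4]*np.cos(p2)+s[5]*np.sin(p3),3),"z",round(s[1]+s[2]*np.cos(q2)+s[3]*np.cos(p2)-s[4]*np.sin(p2)+s[5]*np.cos(p3),3))
E
python3 fk.py
```

```text
fit [ 0.0002  0.2397  0.493   0.3913 -0.0081  0.4425] rms 9.13071999848283e-05
q [-0.4849  0.4251  0.1372  1.2517 -0.0296 -0.2591] p [ 0.5215 -0.2863  0.1432] tz [ 0.0137 -0.0407 -0.9991] ty [ 0.2247  0.9737 -0.0366] F [ 1.2686  0.0616 -3.7867] t 16.875 w 0.03290516922869294 58.445218205451965
0 q2 -1.0 q3 -0.42 r -0.092 z 0.285
0 q2 -0.7 q3 -0.12 r 0.006 z 0.395
0 q2 -0.4 q3 0.18 r 0.131 z 0.472
0 q2 -0.1 q3 0.48 r 0.274 z 0.509
0 q2 0.2 q3 0.78 r 0.421 z 0.501
5 q2 -1.0 q3 -0.33 r -0.074 z 0.314
5 q2 -0.7 q3 -0.03 r 0.024 z 0.424
5 q2 -0.4 q3 0.27 r 0.149 z 0.501
5 q2 -0.1 q3 0.57 r 0.292 z 0.538
5 q2 0.2 q3 0.87 r 0.439 z 0.53
10 q2 -1.0 q3 -0.25 r -0.058 z 0.344
10 q2 -0.7 q3 0.05 r 0.039 z 0.455
10 q2 -0.4 q3 0.35 r 0.165 z 0.532
10 q2 -0.1 q3 0.65 r 0.308 z 0.568
10 q2 0.2 q3 0.95 r 0.455 z 0.561
15 q2 -1.0 q3 -0.16 r -0.045 z 0.376
15 q2 -0.7 q3 0.14 r 0.052 z 0.486
15 q2 -0.4 q3 0.44 r 0.177 z 0.563
15 q2 -0.1 q3 0.74 r 0.32 z 0.6
15 q2 0.2 q3 1.04 r 0.467 z 0.593
20 q2 -1.0 q3 -0.07 r -0.035 z 0.408
20 q2 -0.7 q3 0.23 r 0.062 z 0.519
20 q2 -0.4 q3 0.53 r 0.187 z 0.596
20 q2 -0.1 q3 0.83 r 0.33 z 0.633
20 q2 0.2 q3 1.13 r 0.477 z 0.625
28 q2 -1.0 q3 0.07 r -0.026 z 0.462
28 q2 -0.7 q3 0.37 r 0.072 z 0.573
28 q2 -0.4 q3 0.67 r 0.197 z 0.65
28 q2 -0.1 q3 0.97 r 0.34 z 0.686
28 q2 0.2 q3 1.27 r 0.487 z 0.679
```

The forward kinematics fit to 0.1 mm. The joint-4 limit gives a 28° outward tilt at r ≈ 0.42 and z ≈ 0.68, so I'll climb there at a heading of about −8.5°.

Call:
arm_command --pt "0 0 -5" --pt "0 0 -10.5" --pt "1 1 -16" --pt "2.5 3 -21" --pt "4 5 -26" --spin '[0,0,0,0,0]'

```text
clock: 17.5
eef_pos: [0.4895, -0.2176, 0.401]
tool_rot: [0.113, 0.993, -0.02, 0.01]
ft_force: [1.4, -0.7, -3.3]
grip_width: 0.0327
grasp_force: 58.5
```

Call:
arm_command --pt "2 2.5 -2" --pt "5 6 -4" --pt "8 10 -5" --pt "10 13 -5.5" --pt "11 14 -6" --spin '[0,0,0,0,0]'

```text
clock: 18.12
eef_pos: [0.4127, -0.0535, 0.4525]
tool_rot: [0.112, 0.993, -0.02, 0.01]
ft_force: [0.7, -1.1, -3.2]
grip_width: 0.0334
grasp_force: 58.7
```

```bash
python3 -c "
from h import *
mv([.415,-.062,.55])"
```

```text
q [-0.0964  0.1056  0.5193  1.9647 -0.0395  0.1272] p [ 0.4127 -0.0535  0.4525] tz [ 0.0159 -0.0412 -0.999 ] ty [ 0.2225  0.9743 -0.0366] F [ 0.6982 -1.1386 -3.2491] t 18.125 w 0.033388553842156124 58.743460178375244
[0.415, -0.062, 0.55] slide cm [-0.6549 -1.1349 -9.7023]
```

Call:
arm_command --pt "-0.2 -0.3 -2" --pt "-0.3 -0.6 -3.5" --pt "-0.5 -0.9 -5" --pt "-0.5 -0.9 -6.5" --pt "-0.5 -0.9 -8" --spin '[0,0,0,0,0]'

```text
clock: 18.75
eef_pos: [0.4137, -0.0619, 0.5154]
tool_rot: [0.113, 0.993, -0.02, 0.018]
ft_force: [0.3, 1.0, -3.3]
grip_width: 0.033
grasp_force: 59.1
```

```bash
python3 -c "
from h import *
mv()"
```

```text
q [-0.1164  0.1767  0.7915  2.1489 -0.0391  0.1091] p [ 0.4137 -0.0619  0.5154] tz [ 0.0318 -0.0431 -0.9986] ty [ 0.2249  0.9738 -0.0348] F [ 0.3439  0.9647 -3.3111] t 18.75 w 0.032963813935892 59.12532448768616
```

Call:
arm_command --pt "0 0 -2" --pt "0 0 -4" --pt "0 0 -6" --pt "0 0 -8" --pt "0 0 -10" --spin '[0,0,0,0,0]'

```text
clock: 19.38
eef_pos: [0.4043, -0.0589, 0.5396]
tool_rot: [0.112, 0.992, -0.02, 0.049]
ft_force: [0.8, 0.9, -4.1]
grip_width: 0.0327
grasp_force: 59.2
```

Call:
arm_command --pt "0 0 -2" --pt "0 0 -4" --pt "0 0 -6" --pt "0 0 -8" --pt "0 0 -10" --spin '[0,0,0,0,0]'

```text
clock: 20.0
eef_pos: [0.393, -0.0563, 0.5632]
tool_rot: [0.111, 0.99, -0.02, 0.079]
ft_force: [0.0, 0.1, -3.6]
grip_width: 0.0329
grasp_force: 59.3
```

```bash
python3 -c "
from h import *
mv()"
```

```text
q [-0.1076  0.0857  0.8227  2.1491 -0.0402  0.1124] p [ 0.393  -0.0563  0.5632] tz [ 0.1526 -0.0569 -0.9866] ty [ 0.2231  0.9746 -0.0217] F [ 0.0265  0.0737 -3.572 ] t 20.0 w 0.03288838385331708 59.281471967697144
```

Call:
arm_command --pt "0 0 -3" --pt "0 0 -6" --pt "0 0 -9" --pt "0 0 -12" --pt "0 0 -15" --spin '[0,0,0,0,0]'

```text
clock: 20.62
eef_pos: [0.3755, -0.0531, 0.5863]
tool_rot: [0.11, 0.988, -0.02, 0.109]
ft_force: [0.2, -0.0, -4.0]
grip_width: 0.033
grasp_force: 59.3
```

Call:
arm_command --pt "0 0 -3" --pt "0 0 -6" --pt "0 0 -9" --pt "0 0 -12" --pt "0 0 -15" --spin '[0,0,0,0,0]'

```text
clock: 21.25
eef_pos: [0.356, -0.0502, 0.6091]
tool_rot: [0.109, 0.984, -0.02, 0.14]
ft_force: [-0.2, 0.3, -2.7]
grip_width: 0.033
grasp_force: 59.3
```

Call:
arm_command --pt "0 0 -3" --pt "0 0 -6" --pt "0 0 -9" --pt "0 0 -12" --pt "0 0 -15" --spin '[0,0,0,0,0]'

```text
clock: 21.88
eef_pos: [0.3346, -0.0478, 0.6307]
tool_rot: [0.108, 0.979, -0.019, 0.17]
ft_force: [-1.1, 0.4, -3.6]
grip_width: 0.0326
grasp_force: 59.3
```

```bash
python3 -c "
from h import *
mv()"
```

```text
q [-0.0999 -0.0848  0.8354  2.1489 -0.0414  0.1124] p [ 0.3346 -0.0478  0.6307] tz [ 0.3294 -0.0746 -0.9412] ty [ 0.2179  0.976  -0.0011] F [-1.14    0.3854 -3.6386] t 21.875 w 0.03264213757441674 59.27498459815979
```

Call:
arm_command --pt "0 0 -3" --pt "0 0 -6" --pt "0 0 -9" --pt "0 0 -12" --pt "0 0 -15" --spin '[0,0,0,0,0]'

```text
clock: 22.5
eef_pos: [0.3115, -0.046, 0.6511]
tool_rot: [0.107, 0.974, -0.019, 0.201]
ft_force: [-0.1, -0.4, -4.7]
grip_width: 0.033
grasp_force: 59.3
```

Call:
arm_command --pt "0 0 -3" --pt "0 0 -6" --pt "0 0 -9" --pt "0 0 -12" --pt "0 0 -15" --spin '[0,0,0,0,0]'

```text
clock: 23.12
eef_pos: [0.2866, -0.0449, 0.6701]
tool_rot: [0.105, 0.967, -0.019, 0.231]
ft_force: [-0.2, 0.1, -3.5]
grip_width: 0.0328
grasp_force: 59.3
```

```bash
cat > g.py <<'E'
from h import *
from scipy.optimize import least_squares
N=np.array([-.457,.1055,.883])
def gun_in_tool(W,verbose=True):
    o=get_obs(); Rt=R.from_quat(o["tool_rot"]).as_matrix(); L=(cloud(W)-o["eef_pos"])@Rt
    m=(np.hypot(L[...,0],L[...,1])<.035)&(L[...,2]>-.028)&(L[...,2]<.03); P=L[m]
    uv=np.argwhere(m)
    print("pts",m.sum(),"z range",P[:,2].min(),P[:,2].max())
    for a in np.arange(-.03,.03,.005):
        q=P[(P[:,2]>=a)&(P[:,2]<a+.005)]
        if len(q): print("z",round(a,3),len(q),"x max",np.percentile(q[:,0],98),"y",np.percentile(q[:,1],[2,98]))
    return P,o,Rt
def fit(P,z0,z1,r):
    B=P[(P[:,2]>z0)&(P[:,2]<z1)]
    f=lambda q:np.hypot(B[:,0]-q[0]-q[2]*B[:,2],B[:,1]-q[1]-q[3]*B[:,2])*1-r
    s=least_squares(f,[0,0,0,0],loss="soft_l1",f_scale=.001); return s.x,np.sqrt(np.mean(s.fun**2)),len(B)
E
cat > g1.py <<'E'
from g import *
W=camera("wrist"); save(W,"w3.png")
P,o,Rt=gun_in_tool(W); np.save("P.npy",P); mv()
E
python3 g1.py
```

```text
pts 532 z range -0.027702336716712482 0.015116593113769592
z -0.03 3 x max 0.02410973283685197 y [-0.002   0.0077]
z -0.015 23 x max 0.01808917690254896 y [-0.0049  0.0086]
z -0.01 102 x max 0.018335454223251724 y [-0.0082  0.013 ]
z -0.005 106 x max 0.018510059478923098 y [-0.0109  0.0145]
z 0.0 123 x max 0.01891371249889748 y [-0.0124  0.016 ]
z 0.005 100 x max 0.01886296333352295 y [-0.0123  0.0161]
z 0.01 74 x max 0.01882784521092416 y [-0.0126  0.0159]
z 0.015 1 x max 0.01792987925617056 y [0.0036 0.0036]
q [-0.1165 -0.203   0.8416  2.1492 -0.033   0.0926] p [ 0.2864 -0.0449  0.67  ] tz [ 0.4423 -0.085  -0.8929] ty [0.2124 0.9771 0.0122] F [-0.1178  0.2358 -3.3348] t 23.175 w 0.03306745490761778 59.27500247955322
```

View pics/w3.png

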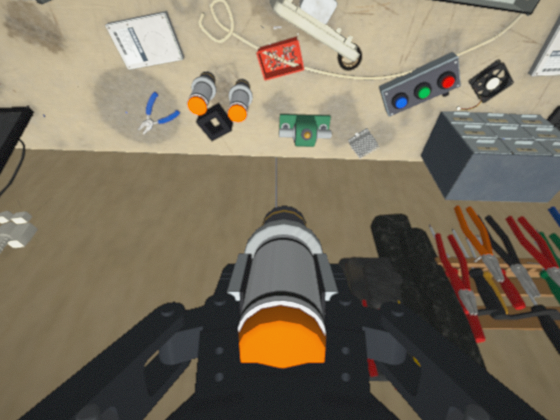

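The gun is held straight between the fingers: nose (285,215), collar (285,240), barrel (285,270), orange end (283,335). Next I'll fit its axis in the tool frame.

```bash
cat > g2.py <<'E'
from g import *
def gunfit(W):
    o=get_obs(); Rt=R.from_quat(o["tool_rot"]).as_matrix(); L=(cloud(W)-o["eef_pos"])@Rt
    px=W["pixels"].astype(int); gray=(px.max(-1)-px.min(-1)<40)
    near=(np.abs(L[...,1])<.014)&(L[...,0]>.008)&(L[...,0]<.03)
    A=L[near&(L[...,2]>-.012)&(L[...,2]<.013)]; B=L[near&gray&(L[...,2]<-.045)&(L[...,2]>-.085)&(np.abs(L[...,1])<.012)]
    z=[];f=lambda q:np.r_[np.hypot(A[:,0]-q[0]-q[2]*A[:,2],A[:,1]-q[1]-q[3]*A[:,2])-.016,np.hypot(B[:,0]-q[0]-q[2]*B[:,2],B[:,1]-q[1]-q[3]*B[:,2])-.017]
    s=least_squares(f,[0,0,0,0],loss="soft_l1",f_scale=.001); q=s.x
    print("n",len(A),len(B),"x0,y0,sx,sy",q,"rms",np.sqrt(np.mean(s.fun**2)))
    zm=np.percentile(L[near&(L[...,2]<.03)&(L[...,2]>-.02)][:,2],99.5)
    g=Rt@np.array([-q[2],-q[3],-1]); g/=np.linalg.norm(g); mouth=o["eef_pos"]+Rt@np.array([q[0]+q[2]*zm,q[1]+q[3]*zm,zm])
    print("gun axis",g,"mouth",mouth,"zm",zm,"angle to N",np.degrees(np.arccos(g@N)),"N in tool",Rt.T@N,"g in tool",Rt.T@g)
    return q,zm
if __name__=="__main__": gunfit(camera("wrist")); mv()
E
python3 g2.py
```

```text
n 491 2511 x0,y0,sx,sy [0.0027 0.0016 0.0243 0.0201] rms 0.0002959432424132598
gun axis [-0.4249  0.0606  0.9032] mouth [ 0.2904 -0.0437  0.6564] zm 0.013687803808062088 angle to N 3.527794620381572 N in tool [ 0.0216  0.0167 -0.9995] g in tool [-0.0243 -0.0201 -0.9995]
q [-0.1164 -0.2025  0.8416  2.1491 -0.033   0.0927] p [ 0.2866 -0.0449  0.6699] tz [ 0.442 -0.085 -0.893] ty [0.2125 0.9771 0.0122] F [-0.0879 -0.6211 -3.4977] t 23.225 w 0.03298779587374437 59.27581965923309
```

```bash
python3 -c "
from h import *
mv([.25,-.16,.60],[.212,-.29,.57],[.212,-.29,.63])"
```

```text
q [-0.1164 -0.2025  0.8416  2.1491 -0.033   0.0927] p [ 0.2866 -0.0449  0.6699] tz [ 0.442 -0.085 -0.893] ty [0.2125 0.9771 0.0122] F [-0.0879 -0.6211 -3.4977] t 23.225 w 0.03298779587374437 59.27581965923309
[0.25, -0.16, 0.6] slide cm [  4.0949 -12.1082   5.603 ]
[0.212, -0.29, 0.57] slide cm [  6.2198 -25.6543   7.7071]
[0.212, -0.29, 0.63] slide cm [  3.5205 -25.5812   2.3491]
```

Call:
arm_command --pt "2 -4 3" --pt "4 -9 5.6" --pt "5 -14.5 7" --pt "6 -20 7.7" --pt "6.2 -25.6 7.7" --spin '[0,0,0,0,0]'

```text
clock: 23.85
eef_pos: [0.2201, -0.2599, 0.5739]
tool_rot: [0.106, 0.967, -0.019, 0.231]
ft_force: [2.3, -1.1, -3.3]
grip_width: 0.0331
grasp_force: 59.6
```

```bash
python3 -c "
from h import *
mv([.212,-.29,.6],[.212,-.29,.63])"
```

```text
q [-1.2813 -0.1689  0.5075  2.0173  0.4109 -1.0153] p [ 0.2201 -0.2599  0.5739] tz [ 0.4424 -0.0863 -0.8926] ty [0.2136 0.9769 0.0115] F [ 2.3343 -1.1456 -3.3467] t 23.85 w 0.03312999072739369 59.60439920425415
[0.212, -0.29, 0.6] slide cm [-1.0597 -3.0803 -2.4323]
[0.212, -0.29, 0.63] slide cm [-2.4115 -3.046  -5.1102]
```

Call:
arm_command --pt "-1 3 -1" --pt "-2.5 6 -2" --pt "-3.8 9.6 -3.5" --pt "-3.8 9.6 -3.5" --pt "-3.8 9.6 -3.5" --spin '[0,0,0,0,0]'

```text
clock: 24.48
eef_pos: [0.2597, -0.1695, 0.6233]
tool_rot: [0.105, 0.967, -0.019, 0.23]
ft_force: [0.3, 0.3, -4.5]
grip_width: 0.033
grasp_force: 60.1
```

```bash
python3 -c "
from h import *
mv([.25,-.2,.62],[.25,-.2,.64])"
```

```text
q [-0.9125 -0.2191  0.6413  2.0709  0.3018 -0.6412] p [ 0.2597 -0.1695  0.6233] tz [ 0.4411 -0.0845 -0.8935] ty [0.2115 0.9773 0.012 ] F [ 0.2835  0.3165 -4.522 ] t 24.475 w 0.033021762649218286 60.13684093952179
[0.25, -0.2, 0.62] slide cm [ 0.4076 -3.1911  0.1267]
[0.25, -0.2, 0.64] slide cm [-0.4903 -3.167  -1.6602]
```

Call:
arm_command --pt "-0.5 0 -0.9" --pt "-1 0 -1.8" --pt "-1.5 0 -2.8" --pt "-2 0 -3.8" --pt "-2.5 0 -4.7" --spin '[0,0,0,0,0]'

```text
clock: 25.1
eef_pos: [0.2694, -0.168, 0.659]
tool_rot: [0.107, 0.965, -0.026, 0.237]
ft_force: [-0.4, -0.7, -4.2]
grip_width: 0.0329
grasp_force: 60.1
```

```bash
python3 g2.py
```

```text
n 482 2531 x0,y0,sx,sy [0.0029 0.0013 0.0261 0.0195] rms 0.00029792541807727516
gun axis [-0.4345  0.076   0.8975] mouth [ 0.2738 -0.167   0.6451] zm 0.014547390175169109 angle to N 2.5089959042608165 N in tool [ 0.0058  0.0043 -0.9998] g in tool [-0.0261 -0.0195 -0.9995]
q [-0.8613 -0.1559  0.8185  2.1484  0.2821 -0.5844] p [ 0.2697 -0.1677  0.6595] tz [ 0.453  -0.1002 -0.8859] ty [0.2178 0.976  0.001 ] F [-0.0842  0.075  -3.4827] t 25.15 w 0.032374654865994675 60.10650873184204
```

Call:
arm_command --pt "-0.6 0 -1.2" --pt "-1.2 0 -2.4" --pt "-1.8 0 -3.6" --pt "-2.5 0 -5" --pt "-3.2 0 -6.2" --spin '[0,0,0,0,0]'

```text
clock: 25.78
eef_pos: [0.2861, -0.1623, 0.6851]
tool_rot: [0.109, 0.96, -0.04, 0.255]
ft_force: [-0.1, 0.1, -2.8]
grip_width: 0.0329
grasp_force: 60.1
```

```bash
python3 g2.py; python3 -c "
from h import *
mv([.45,-.10,.35])"
```

```text
n 490 2521 x0,y0,sx,sy [0.0029 0.0014 0.0256 0.0193] rms 0.0002977093487159378
gun axis [-0.4645  0.109   0.8789] mouth [ 0.2909 -0.1618  0.6716] zm 0.014197098009123497 angle to N 1.1691581553026364 N in tool [-0.0347 -0.0211 -0.999 ] g in tool [-0.0256 -0.0193 -0.9995]
q [-0.766  -0.1345  0.9129  2.1488  0.2409 -0.4826] p [ 0.2864 -0.1622  0.6856] tz [ 0.482  -0.1326 -0.8661] ty [ 0.2292  0.9731 -0.0215] F [ 0.4431  0.8508 -3.9507] t 25.825 w 0.032659428092983916 60.08218288421631
q [-0.766  -0.1345  0.9129  2.1488  0.2409 -0.4826] p [ 0.2864 -0.1622  0.6856] tz [ 0.482  -0.1326 -0.8661] ty [ 0.2292  0.9731 -0.0215] F [ 0.4431  0.8508 -3.9507] t 25.825 w 0.032659428092983916 60.08218288421631
[0.45, -0.1, 0.35] slide cm [ 4.0952 10.522  36.1232]
```

The gun axis is now within about 1° of the nipple axis. I'll move it to hover over the nipple and measure the nipple from close by.

```bash
python3 -c "
from h import *
mv([.5335,-.0253,.177])"
```

```text
q [-0.766  -0.1345  0.9129  2.1488  0.2409 -0.4826] p [ 0.2864 -0.1622  0.6856] tz [ 0.482  -0.1326 -0.8661] ty [ 0.2292  0.9731 -0.0215] F [ 0.4431  0.8508 -3.9507] t 25.825 w 0.032659428092983916 60.08218288421631
[0.5335, -0.0253, 0.177] slide cm [ 7.079  20.077  54.1403]
```

Call:
arm_command --pt "0.3 1 2" --pt "1 3 7" --pt "1.5 5 12.5" --pt "2.2 7 18" --pt "2.9 9 23.5" --spin '[0,0,0,0,0]'

```text
clock: 26.45
eef_pos: [0.3953, -0.0993, 0.4623]
tool_rot: [0.109, 0.96, -0.039, 0.255]
ft_force: [0.6, -0.6, -3.1]
grip_width: 0.033
grasp_force: 60.2
```

Call:
arm_command --pt "0.6 2 5.5" --pt "1.3 4 11" --pt "2 6 16.5" --pt "2.7 8 21" --pt "3.3 9.4 24" --spin '[0,0,0,0,0]'

```text
clock: 27.08
eef_pos: [0.5026, -0.0332, 0.234]
tool_rot: [0.108, 0.961, -0.04, 0.252]
ft_force: [0.1, 0.3, -3.3]
grip_width: 0.0328
grasp_force: 60.2
```

```bash
python3 -c "
from h import *
mv([.5335,-.0253,.177])"
```

```text
q [ 0.0338 -0.1742 -0.4676  0.7808 -0.1472  0.2213] p [ 0.5026 -0.0332  0.234 ] tz [ 0.476  -0.1306 -0.8697] ty [ 0.2283  0.9734 -0.0212] F [ 0.0667  0.3334 -3.2981] t 27.075 w 0.032757964214981825 60.216736793518066
[0.5335, -0.0253, 0.177] slide cm [0.3395 1.5966 6.3281]
```

```bash
cat > n.py <<'E'
from g2 import *
C=np.array([.5973,-.0386,.048])
def nip(W,nm):
    X=cloud(W); hsv=cv2.cvtColor(W["pixels"],cv2.COLOR_RGB2HSV); h,s,v=[hsv[...,i].astype(int) for i in range(3)]
    g=(h>60)&(h<90)&(s>90)&(np.linalg.norm(X[...,:2]-[.59,-.04],axis=-1)<.12)
    # axis line frame: e1 horizontal-ish lateral (own y), e2 = N x e1
    e1=np.array([.225,.974,0]); e1-=e1@N*N; e1/=np.linalg.norm(e1); e2=np.cross(N,e1)
    D=X-C; a=D@N; u=D@e1; w=D@e2
    b=(h>10)&(h<30)&(s>110)&(np.hypot(u,w)<.02)&(a>.04)&(a<.08)
    print(nm,"brass n",b.sum(),"axial pct",np.percentile(a[b],[2,50,90,98]))
    for lo,hi in((.045,.05),(.05,.055),(.055,.058),(.058,.062),(.062,.066),(.066,.07)):
        k=b&(a>=lo)&(a<hi)
        if k.sum()>5: print("  brass",lo,k.sum(),"u",np.percentile(u[k],[2,98]),"w",np.percentile(w[k],[2,50,98]))
    d=(~g)&(s<70)&(np.hypot(u,w)<.022)&(a>.03)&(a<.05)
    if d.sum()>10: print("  disc n",d.sum(),"a",np.median(a[d]),"u",np.percentile(u[d],[2,98]),"w",np.percentile(w[d],[2,98]))
    hz=g&(X[...,2]>.03); P=X[hz]
    al=np.array([.225,.974]); pr=np.array([.974,-.225])
    xr=(P[:,:2]-C[:2])@pr; zr=P[:,2]-.048
    k=np.abs((P[:,:2]-C[:2])@al)<.03; A=np.c_[2*xr[k],2*zr[k],np.ones(k.sum())]
    sol=np.linalg.lstsq(A,xr[k]**2+zr[k]**2,rcond=None)[0]; print("  housing circle dx,dz",sol[:2],"r",np.sqrt(sol[2]+sol[0]**2+sol[1]**2),"own y range",np.percentile((P[:,:2]-C[:2])@al,[1,99]))
if __name__=="__main__":
    W=camera("wrist"); save(W,"w4.png"); nip(W,"W"); gunfit(W); nip(camera("scene"),"S"); mv()
E
python3 n.py
```

```text
W brass n 161 axial pct [0.0547 0.0587 0.0618 0.0627]
  brass 0.055 64 u [-0.0053  0.0099] w [-0.0111 -0.0002  0.0049]
  brass 0.058 78 u [-0.0035  0.0084] w [-0.0092 -0.0021  0.0027]
  brass 0.062 13 u [-0.0009  0.006 ] w [-0.0065 -0.0021  0.0009]
  disc n 334 a 0.04175795641394081 u [-0.0122  0.016 ] w [-0.0172  0.0118]
  housing circle dx,dz [ 0.0042 -0.0011] r 0.03835432906330655 own y range [-0.0258  0.0301]
n 454 2400 x0,y0,sx,sy [-0.0008  0.0007  0.0188  0.0185] rms 0.0002962931007273606
gun axis [-0.4589  0.1072  0.882 ] mouth [ 0.507  -0.0326  0.2209] zm 0.010525966825238707 angle to N 1.055000180127437 N in tool [-0.0212 -0.0197 -0.9994] g in tool [-0.0187 -0.0185 -0.9997]
S brass n 17 axial pct [0.0495 0.0563 0.0606 0.0608]
  brass 0.058 8 u [0.002  0.0085] w [-0.0042 -0.0009  0.0046]
  disc n 88 a 0.03861875980100547 u [-0.0187  0.0168] w [-0.0156  0.0127]Traceback (most recent call last):
  File "n.py", line 22, in <module>
    W=camera("wrist"); save(W,"w4.png"); nip(W,"W"); gunfit(W); nip(camera("scene"),"S"); mv()
                                                      
[... 369 characters left out ...]
                                             ~~~~~~~~~~~~~^^^^^^^^^^^^^^^^^^^^^^^^^^^
    return _quantile_unchecked(
        a, q, axis, out, overwrite_input, method, keepdims, weights)
    return _ureduce(a,
                    func=_quantile_ureduce_func,
    ...<5 lines>...
                    overwrite_input=overwrite_input,
                    method=method)
    r = func(a, **kwargs)
    result = _quantile(arr,
                       quantiles=q,
    ...<2 lines>...
                       out=out,
                       weights=wgt)
    slices_having_nans = np.isnan(arr[-1, ...])
                                  ~~~^^^^^^^^^
IndexError: index -1 is out of bounds for axis 0 with size 0
```

View pics/w4.png

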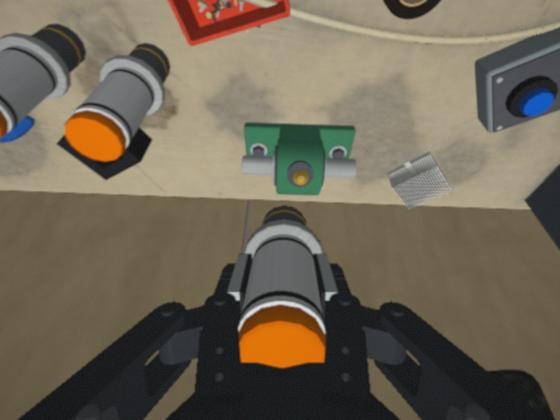

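The wrist view shows the gun nose at (285,213) pointing at the nipple (300,177) on the bearing. The seat disc, brass head and housing fit all agree on the axis. Next I'll close to about 25 mm and measure again.

```bash
cat > t.py <<'E'
from h import *
N=np.array([-.457,.1055,.883]); N/=np.linalg.norm(N)
def to(mouth,Ct=(.6003,-.0371,.0494),m=(.0033,.0017,.0143)):
    o=get_obs(); Rt=R.from_quat(o["tool_rot"]).as_matrix()
    for a in mouth: 
        t=np.array(Ct)+a*N-Rt@np.array(m); print("a",a,"eef",t,"slide",100*Rt.T@(t-o["eef_pos"]))
    print("p",o["eef_pos"],"F",o["ft_force"],"t",o["clock"],"N in tool",Rt.T@N)
E
python3 -c "
from t import *
to([.087])"
```

```text
a 0.087 eef [ 0.5562 -0.0283  0.1404] slide [-0.1591  1.9117 10.5259]
p [ 0.5009 -0.033   0.2318] F [-1.0541 -0.6573 -3.9142] t 27.175 N in tool [-0.0218 -0.0209 -0.9995]
```

Call:
arm_command --pt "0 0.8 3" --pt "-0.1 1.5 6" --pt "-0.15 1.9 8.5" --pt "-0.15 1.9 9.8" --pt "-0.15 1.9 10.5" --spin '[0,0,0,0,0]'

```text
clock: 27.8
eef_pos: [0.5601, -0.0304, 0.1475]
tool_rot: [0.109, 0.96, -0.04, 0.255]
ft_force: [1.1, -0.5, -3.0]
grip_width: 0.033
grasp_force: 60.1
```

Call:
arm_command --pt "0 0 0" --pt "0 0 0" --pt "0 0 0" --pt "0 0 0" --pt "0 0 0" --spin '[0,0,0,0,0]'

```text
clock: 28.42
eef_pos: [0.56, -0.03, 0.1476]
tool_rot: [0.109, 0.96, -0.04, 0.255]
ft_force: [1.1, 0.3, -2.9]
grip_width: 0.0329
grasp_force: 60.1
```

```bash
python3 n.py 2>/dev/null; python3 -c "
from t import *
to([.087,.062])"
```

```text
W brass n 271 axial pct [0.0533 0.0584 0.0618 0.0627]
  brass 0.05 12 u [-0.006   0.0074] w [-0.0088  0.0044  0.0053]
  brass 0.055 99 u [-0.006   0.0097] w [-0.0078  0.0017  0.0048]
  brass 0.058 134 u [-0.0037  0.0083] w [-0.0066 -0.0009  0.0028]
  brass 0.062 21 u [-0.0017  0.0055] w [-0.0055 -0.0016  0.0009]
  disc n 606 a 0.04177771405514555 u [-0.0126  0.0161] w [-0.0138  0.0119]
  housing circle dx,dz [-0.069   0.0612] r 0.06762695538235493 own y range [-0.0264  0.03  ]
n 480 2514 x0,y0,sx,sy [0.0025 0.0016 0.025  0.0197] rms 0.0002933199190731049
gun axis [-0.4636  0.108   0.8794] mouth [ 0.5645 -0.0294  0.1342] zm 0.013711097893827597 angle to N 1.1372704295523894 N in tool [-0.0328 -0.0207 -0.9991] g in tool [-0.025  -0.0197 -0.9995]
S brass n 17 axial pct [0.0514 0.0567 0.0613 0.0646]
  brass 0.05 7 u [0.0007 0.0084] w [-0.002   0.0019  0.0035]
  disc n 84 a 0.03940575270455354 u [-0.0179  0.017 ] w [-0.0171  0.0117]
a 0.087 eef [ 0.5561 -0.0283  0.1403] slide [0.7087 0.0912 0.4124]
a 0.062 eef [ 0.5675 -0.0309  0.1182] slide [0.7904 0.1428 2.9105]
p [ 0.5599 -0.03    0.1474] F [-0.873   0.7256 -3.2283] t 28.525 N in tool [-0.0327 -0.0206 -0.9993]
```

View pics/w4.png

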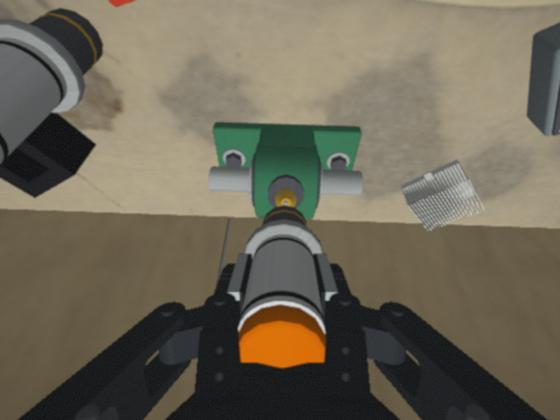

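The view shows the gun mouth just over the brass head (286,201). About 0.8 cm along tool x is still needed, so I'll correct sideways and stop just above the tip.

Call:
arm_command --pt "0.4 0 0.2" --pt "0.8 0.05 0.4" --pt "0.8 0.1 1" --pt "0.8 0.1 1.6" --pt "0.85 0.1 2.1" --spin '[0,0,0,0,0]'

```text
clock: 29.15
eef_pos: [0.5633, -0.0303, 0.1245]
tool_rot: [0.109, 0.96, -0.04, 0.255]
ft_force: [-1.1, 0.5, -3.3]
grip_width: 0.0329
grasp_force: 60.1
```

Call:
arm_command --pt "0 0 0" --pt "0 0 0" --pt "0 0 0" --pt "0 0 0" --pt "0 0 0" --spin '[0,0,0,0,0]'

```text
clock: 29.78
eef_pos: [0.5631, -0.0302, 0.1251]
tool_rot: [0.109, 0.96, -0.04, 0.255]
ft_force: [0.3, 0.6, -3.5]
grip_width: 0.0327
grasp_force: 60.1
```

```bash
python3 n.py 2>/dev/null; python3 -c "
from t import *
to([.070,.062,.042],(.6000,-.0372,.0492),(.0028,.0019,.0137))"
```

```text
W brass n 2 axial pct [0.0788 0.0794 0.0799 0.08  ]
  disc n 471 a 0.041708783546413386 u [-0.0125  0.0159] w [-0.0028  0.0121]
  housing circle dx,dz [-0.0822  0.053 ] r 0.07095086790214714 own y range [-0.0264  0.0299]
n 487 2518 x0,y0,sx,sy [0.0025 0.0016 0.0247 0.0189] rms 0.00028927614578956904
gun axis [-0.4637  0.1088  0.8793] mouth [ 0.5676 -0.0297  0.1118] zm 0.01361982708145867 angle to N 1.1467283767852114 N in tool [-0.0328 -0.0206 -0.9991] g in tool [-0.0247 -0.0189 -0.9995]
S brass n 2 axial pct [0.0537 0.054  0.0542 0.0542]
  disc n 81 a 0.03928149397027101 u [-0.0182  0.0169] w [-0.0175  0.0124]
a 0.07 eef [ 0.5634 -0.0304  0.1243] slide [ 0.006  -0.0124  0.0782]
a 0.062 eef [ 0.567  -0.0312  0.1173] slide [0.0323 0.0041 0.8776]
a 0.042 eef [ 0.5762 -0.0333  0.0996] slide [0.0979 0.0454 2.8761]
p [ 0.5631 -0.0302  0.125 ] F [ 0.4986  0.3417 -3.0283] t 29.875 N in tool [-0.0328 -0.0206 -0.9992]
```

Call:
arm_command --pt "0 0 0.3" --pt "0.02 0 0.6" --pt "0.04 0 0.9" --pt "0.05 0 1.2" --pt "0.05 0.02 1.4" --spin '[0,0,0,0,0]'

```text
clock: 30.5
eef_pos: [0.5696, -0.0318, 0.1124]
tool_rot: [0.109, 0.96, -0.04, 0.255]
ft_force: [1.4, 0.6, -3.2]
grip_width: 0.0326
grasp_force: 60.1
```

```bash
python3 -c "
from t import *
to([.042],(.6000,-.0372,.0492),(.0028,.0019,.0137)); o=get_obs(); Rt=R.from_quat(o['tool_rot']).as_matrix(); print(Rt.T@o['ft_force'],o['ft_torque'])"
```

```text
a 0.042 eef [ 0.5762 -0.0333  0.0996] slide [0.0555 0.0281 1.4464]
p [ 0.5696 -0.0318  0.1124] F [ 1.393   0.5748 -3.231 ] t 30.5 N in tool [-0.0328 -0.0207 -0.9992]
[0.5381 0.9466 3.3948] [ 0.2223  0.7586 -0.0175]
```

Call:
arm_command --pt "0.01 0 0.3" --pt "0.02 0.01 0.6" --pt "0.03 0.02 0.9" --pt "0.04 0.02 1.2" --pt "0.05 0.03 1.4" --spin '[0,0,0,0,0]'

```text
clock: 31.12
eef_pos: [0.5762, -0.0333, 0.1002]
tool_rot: [0.109, 0.96, -0.04, 0.255]
ft_force: [-0.6, 0.7, 1.5]
grip_width: 0.0327
grasp_force: 63.5
```

```bash
python3 -c "
from t import *
to([.042,.032],(.6000,-.0372,.0492),(.0028,.0019,.0137)); o=get_obs(); Rt=R.from_quat(o['tool_rot']).as_matrix(); print(Rt.T@o['ft_force'],o['ft_torque'])"; python3 g2.py
```

```text
a 0.042 eef [ 0.5761 -0.0333  0.0996] slide [ 0.0351 -0.0072  0.0514]
a 0.032 eef [ 0.5807 -0.0344  0.0908] slide [0.0684 0.0134 1.0506]
p [ 0.5762 -0.0333  0.1002] F [-0.5962  0.724   1.4714] t 31.125 N in tool [-0.0334 -0.0206 -0.9992]
[-0.0919  0.537  -1.6576] [ 0.0919  0.4802 -0.0307]
n 466 2487 x0,y0,sx,sy [0.0023 0.0016 0.022  0.0196] rms 0.0002957147948711089
gun axis [-0.4666  0.1087  0.8778] mouth [ 0.5885 -0.0345  0.0727] zm 0.02981257155413204 angle to N 1.229824681630725 N in tool [-0.0333 -0.0206 -0.9991] g in tool [-0.022  -0.0196 -0.9996]
q [ 0.029   0.1167 -0.5796  0.3716 -0.1464  0.2175] p [ 0.5763 -0.0333  0.1001] tz [ 0.4809 -0.132  -0.8668] ty [ 0.2296  0.9731 -0.0208] F [-0.6528  0.7828  2.579 ] t 31.175 w 0.03285248472835275 63.57454061508179
```

Call:
arm_command --pt "0.01 0 0.3" --pt "0.03 0.01 0.6" --pt "0.04 0.01 0.8" --pt "0.06 0.01 1" --pt "0.07 0.01 1.15" --spin '[0,0,0,0,0]'

```text
clock: 31.8
eef_pos: [0.5814, -0.0345, 0.0908]
tool_rot: [0.109, 0.96, -0.04, 0.256]
ft_force: [-5.4, 0.8, 8.7]
grip_width: 0.0326
grasp_force: 64.2
```

```bash
python3 -c "
from t import *
to([.042,.032],(.6000,-.0372,.0492),(.0028,.0019,.0137)); o=get_obs(); Rt=R.from_quat(o['tool_rot']).as_matrix(); print(Rt.T@o['ft_force'],o['ft_torque'])
W=camera('wrist'); L=(cloud(W)-o['eef_pos'])@Rt
m=(np.abs(L[...,1]-.002)<.004)&(L[...,0]>.008)&(L[...,0]<.035)&(L[...,2]>-.075)&(L[...,2]<.05); P=L[m]
for a in np.arange(-.062,.045,.003):
  q=P[(P[:,2]>=a)&(P[:,2]<a+.003)]
  if len(q): print(round(a,3),len(q),np.round(np.median(q[:,0]),4),end=' | ')
save(W,'w6.png',(160,110,400,330),3)
"; python3 g2.py
```

```text
a 0.042 eef [ 0.5761 -0.0333  0.0996] slide [ 0.0248 -0.0293 -1.034 ]
a 0.032 eef [ 0.5807 -0.0344  0.0908] slide [ 0.0592 -0.0089 -0.0348]
p [ 0.5814 -0.0345  0.0908] F [-5.3923  0.8104  8.6946] t 31.8 N in tool [-0.0345 -0.0203 -0.9992]
[  0.3722  -0.6274 -10.2371] [0.1277 0.5583 0.0097]
-0.062 55 0.0179 | -0.059 58 0.018 | -0.056 54 0.018 | -0.053 47 0.018 | -0.05 45 0.0182 | -0.047 42 0.0182 | -0.044 43 0.0184 | -0.041 36 0.0186 | -0.038 93 0.0199 | -0.035 125 0.0224 | -0.032 27 0.0246 | -0.029 5 0.0241 | -0.014 9 0.0181 | -0.011 24 0.0181 | -0.008 18 0.0181 | -0.005 24 0.0181 | -0.002 23 0.0182 | 0.001 4 0.018 | 0.004 22 0.0175 | 0.007 17 0.0178 | 0.01 33 0.0183 | 0.013 99 0.0217 | 0.016 67 0.0265 | 0.019 57 0.0297 | 0.022 53 0.0326 | 0.025 20 0.0343 | n 659 2501 x0,y0,sx,sy [0.0026 0.0011 0.0249 0.0128] rms 0.0006897575165286008
gun axis [-0.4637  0.1148  0.8785] mouth [ 0.5894 -0.0353  0.0706] zm 0.02145490013284379 angle to N 1.2579703789138283 N in tool [-0.0345 -0.0203 -0.999 ] g in tool [-0.0249 -0.0128 -0.9996]
q [ 0.0257  0.1399 -0.5835  0.3429 -0.1448  0.2144] p [ 0.5814 -0.0345  0.0908] tz [ 0.482  -0.1319 -0.8662] ty [ 0.2295  0.9731 -0.0205] F [-5.2255  1.7496  8.4618] t 31.9 w 0.03288267014509722 64.22687530517578
```

```bash
python3 -c "
from h import *
im=cv2.imread('pics/w6.png'); cv2.imwrite('pics/w7.png',cv2.resize(im,(600,550)))"; python3 -c "
from h import *
import k
S=camera('scene'); k.keys(S,'S')"
```

```text
S red [167.8431 264.0392] 102 at_z [0.5256 0.3366 0.058 ] cloud [0.5265 0.335  0.0606] [0.5147 0.3239 0.0593] [0.538  0.3501 0.0653]
S blue [201.0606 237.1515] 66 at_z [0.5573 0.2253 0.058 ] cloud [0.5555 0.2264 0.06  ] [0.544  0.2132 0.0563] [0.5701 0.2382 0.0621]
```

View pics/w7.png

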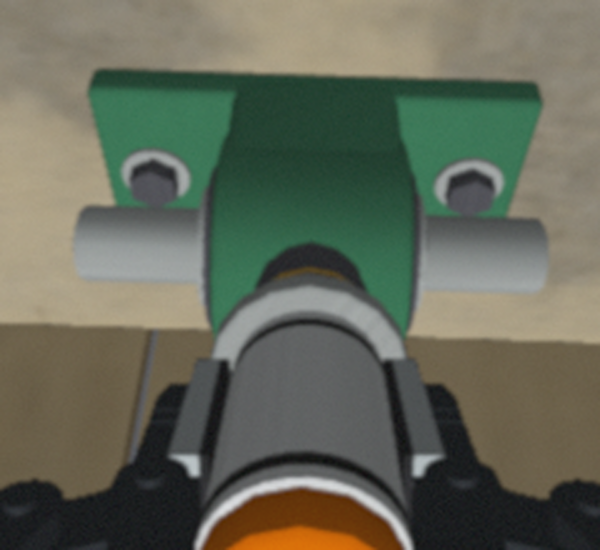

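The last view shows the nose (310,265) seated on the nipple, with no brass head exposed and the collar square. Three readings fit a snapped-on gun:
- Force is about 13.6 N along the axis.
- Nose is pushed in about 10 mm. Unsnapped, this depth would need over 14 mm of nose travel.
- The red and blue keys are back up.

I'll hand it in.

```bash
python3 -c "
from workcell import *
print(job_done())"
```

```text
the job is handed in; nothing more can be done
None
```

The job is handed in at about 32 s: red then blue pressed fully and back up, green untouched, and the gun seated on the nipple and still held there, its nose about 10 mm in (worked out from position and push force).

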